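# Fit the red mixing tile into its bench holder

## Task

Take the red-faced mixing tile out of the drying rack and lay it flat on the black rubber mat, red face up, and let go, so that you can take hold of it again by its two long edges. Set it red face up into the wooden holder, let go while it still stands proud on the two raised brass lifters, then press it down until it lies level and fully home on the holder's floor. Leave the other tiles, the brush pot, the jar and the spatula where they are.

Things in the scene. Friction and masses are not known exactly. Their poses are not given: they have to be found in the camera images.
- red_tile: Stoneware tile 12 (x) by 150 (y) by 62 (z) mm, 0.2 to 0.34 kg, origin at its centre. The large face on its +x side is red, back and edges white. At first it stands on a long edge in one of the rack's slots (which one varies): z up, top edge 68 mm above the bench, red face towards the rack's +x (away from the robot). Laid red face up, its x axis points up.
- rack: Fixed wooden rack 150 (x) by 176 (y) mm, origin at the centre of its underside, left or right of the mat. Three slots along y, at x = -50, 0, +50 mm, 14 mm wide, floor 6 mm above the bench, formed by uprights 32 mm high at y = -55 and +55 mm (each 20 mm long), open between. Each slot holds a tile; 38 mm is free between tiles.
- mat: Fixed black rubber mat, 150 (x) by 180 (y) mm, 3 mm thick, lying on the bench; origin at the centre of its underside.
- holder: Fixed wooden holder 94 (x) by 190 (y) mm, origin at the centre of its underside. Recess 70 (x) by 158 (y) mm; its floor is 14 mm, its rim 26 mm above the bench, so a tile fully home is flush with the rim. The rim has 60 mm finger gaps, down to the recess floor, midway along both long sides. The tile may go in either end first. Two brass lifters, 50 (x) by 14 (y) mm, rise from the floor.
- seat (a point): Centre of the recess floor of the holder, 14 mm above the bench; axes as the holder's.
- lifter_a (a joint): Brass lifter at y = +45 mm in the holder's frame. Value in m: 0 = fully raised, top 8 mm above the recess floor; grows as it is pushed down; 0.008 = top level with the floor (stop at 0.0085). No spring: friction of about 7 N, so it carries the tile and stays where it is pushed. Starts at 0 to 0.003.
- lifter_b (a joint): The same lifter at y = -45 mm in the holder's frame; the two may start at different heights.
- grey_tile: Grey tile of the same size, standing in another slot of the rack, same axes; leave it there.
- blue_tile: Blue tile of the same size, standing in another slot of the rack, same axes; leave it there.
- brush_pot: Terracotta pot, 68 mm across and 90 mm high, with three tool handles that stick up to about 150 mm; beyond the mat; origin at the centre of its underside; leave it alone.
- jar: Closed amber glass jar, 70 mm across, 90 mm high, beyond the mat; origin at the centre of its underside; leave it alone.
- spatula: Spatula 180 mm long and under 30 mm high lying roughly along y on the bench between robot and mat; leave it alone.
There are look-alikes about, which are no part of the job. What is shaped like the red_tile but green or purple is not meant.

How it is judged:
By the outcome, as a careful person would: the job done as asked, in the order asked, and still so for the second after the job is handed in, with the robot touching nothing.
It also fails if it takes over 72 s, if anything falls off the work surface, if the arm or the gripper's body presses on something with over 40 N, if the wrist force passes 120 N, or if a joint passes its speed limit or range.

## Robot

A 6-joint arm with a two-finger parallel gripper is mounted at the origin on the work surface. World frame = base frame: x ahead of the robot, y to its left, z up, the work surface at z = 0. Lengths are in m, angles in rad, forces in N, time in s.
With the tool pointing down it reaches from about 0.35 to 0.85 m from the base axis. Payload 8.1 kg.
Tool frame: the origin (TCP) lies on the centre line of the jaws, within the pads' length; the fingertips stand robot.tips_ahead ahead of it and the grasp point (between the pads) lies 6 mm ahead of it (robot.tips_ahead is the distance from the TCP to the fingertips, in m); z points along the fingers, y is the line along which they close (so a half turn about z gives the same grasp; the last joint's range is limited). The gripper opens to 93 mm and grips with 3 to 60 N. Pads are 15 mm wide; open, the fingers measure 128 mm over their backs; the gripper's body (75 mm by 188 mm) begins 65 mm behind the grasp point.
Start: joints at [-1.346, 0.13, 1.488, -0, 1.523, -0.085], TCP at [0.183, -0.571, 0.244] pointing down, gripper open.
Joint ranges: [-2.96, 2.96], [-0.89, 2.26], [0.02, 2.5], [-1.34, 4.48], [0, 2.73], [-2.66, 2.66]. Speed limits (rad/s): [2.39, 2.39, 2.79, 3.14, 3.14, 3.14].

## Interface

Orientations are given as a rotation vector (axis times angle).
In Python, from plant import robot gives the robot as it stands.
- The arm moves only by the tool apply_moves, never from a script. Its arguments are lists of equal length, an entry for each row: "delta_pos": the shift along the tool's x, y, z in cm, a list of three; "twist": the turn about the tool's z in rad. A call has 1 to 8 rows; each row shifts and turns the commanded pose from where the row before left it, along the tool's axes as they then stand; what a row does not reach is not made up. A row lasts 1/8 s, in which the tool goes at most 62.5 mm and 10.7 degrees, less where a joint would pass 70% of its speed; a pose out of reach is approached as far as the arm can. A call with a gripper value outside its range is refused whole. "gripper" is the finger opening in cm, from 0 to 9.3, set as the call begins (left out, the last holds). The fingers move at their own pace and stop on an object; "squeeze" is the grip in N (left out, the last holds). Time passes only in rows, so rows that do not move let the fingers close. It gives the time, the measured TCP pose, the force, the opening and the grip force at its end, in the units of the state.
- robot.read_state(): the state, without advancing time (a new reading comes with each control period).
- robot.read_camera(name): name is "scene" or "top" or "wrist"; returns a dict with "frame" (480x640x3 uint8, red, green, blue), "vertical_fov" (degrees; the focal length in pixels is half the picture's height over the tangent of half this angle, whatever the lens; pixels are square), "cx", "cy" (the principal point, pixels), "k1" (the pictures are not rectified: a ray, as slopes to the right and down, at radius r is drawn at 1 + k1 r^2 times it, then the intrinsics apply), "R" (3x3) and "t" (3): a world point X has camera coordinates R X + t. Camera axes: x right, y down, z forward; pixel columns grow to the right and rows downward; lengths in m; the calibration is good to about 2 mm. A picture is of the moment at which its call begins. There is no depth.
- robot.close_job(): hands the job in; it is judged then, once.
The state is a dict: "t": time; "q": joint angles; "dq": joint speeds; "joint_torque": joint torques, N m; "tool_pos": TCP position; "orientation": TCP orientation; "force": force on the tool from outside, world axes, zero at the start; "wrist_torque": the same for the moment, N m; "opening": finger opening in m; "gripper_force": force on a finger pad.
Only numpy, scipy, OpenCV 4.12 (cv2) and the standard library are available. Lean on these libraries where they do the work, as an engineer would, in place of code of your own. Each camera call takes 0.05 s, during which the arm holds its last target. There are 200 camera calls.

## Working session

There is one attempt and no reset: what is moved stays moved. The work goes in short steps, Python scripts to look and compute and a tool call to move; the robot and the scene stay as the last step left them, time stands still between calls to the robot, and variables do not carry over. Pictures are saved under pics/ and viewed, at most 11 in all, crops included, and the job is handed in when it is done.

Besides the shell and the picture viewer there is one more tool, called as name(argument=value, ...), one argument or row to a line, values as JSON. apply_moves: Moves the arm, as the interface text tells. Its arguments: {"type":"object","properties":{"delta_pos":{"type":"array"},"twist":{"type":"array"},"gripper":{"type":"number"},"squeeze":{"type":"number"}},"required":["delta_pos","twist"]}

```bash
ls; mkdir -p pics; cat > h.py <<'E'
import numpy as np,cv2
from plant import robot
from scipy.spatial.transform import Rotation as Ro
def cam(n):
    c=robot.read_camera(n);return c
def K(c):
    f=240/np.tan(np.radians(c["vertical_fov"])/2);return f
def proj(c,X):
    X=np.atleast_2d(X);p=X@np.array(c["R"]).T+np.array(c["t"]);s=p[:,:2]/p[:,2:];r2=(s**2).sum(1,keepdims=True)
    return s*(1+c["k1"]*r2)*K(c)+[c["cx"],c["cy"]]
def ray(c,uv):
    d=(np.array(uv,float)-[c["cx"],c["cy"]])/K(c);s=d.copy()
    for _ in range(30): s=d/(1+c["k1"]*(s@s))
    R=np.array(c["R"]);return -R.T@np.array(c["t"]),R.T@np.r_[s,1]
def at(c,uv,z):
    o,d=ray(c,uv);return o+d*(z-o[2])/d[2]
def save(c,n): cv2.imwrite(f"pics/{n}.png",c["frame"][:,:,::-1])
E
python3 - <<'E'
from h import *
import pickle
s=robot.read_state();print(s,robot.tips_ahead)
C={n:cam(n) for n in("scene","top")};pickle.dump(C,open("c0.pkl","wb"))
for n in C: save(C[n],n+"0"); c=C[n];print(n,K(c),c["cx"],c["cy"],c["k1"],ray(c,(320,240)))
E
```

```text
pics
{'t': 0.0, 'q': array([-1.34639493e+00,  1.31145762e-01,  1.48928441e+00, -1.23197697e-05,
        1.52300457e+00, -8.54017421e-02]), 'dq': array([ 0.00134578, -0.0004187 , -0.00056253, -0.00132186,  0.00035071,
       -0.00229288]), 'joint_torque': array([ 7.86530236e-04, -5.59852159e+01, -4.91748583e+01,  7.65565876e-02,
        3.52286675e-02, -1.46019029e-04]), 'tool_pos': array([ 0.18282055, -0.57091278,  0.2425938 ]), 'orientation': array([-3.10216254e+00, -4.84411405e-01,  2.20092634e-04]), 'force': array([-0.03021667, -0.25052479, -0.55463292]), 'wrist_torque': array([-1.40544488e-02, -1.56462116e-02,  1.10146071e-05]), 'gripper_force': 0.0, 'opening': 0.09277788358487915} 0.025
scene 478.32888837184174 323.8174927812343 234.57044781246935 -0.12359485503511931 (array([1.03602772, 0.18408541, 0.93142088]), array([-0.49402787, -0.10343404, -0.86338312]))
top 547.507339953527 321.26200618209805 235.31698426906763 -0.1437303797643845 (array([0.40191964, 0.06352626, 1.24075837]), array([ 0.0917054 ,  0.01031874, -0.99577212]))
```

View pics/top0.png

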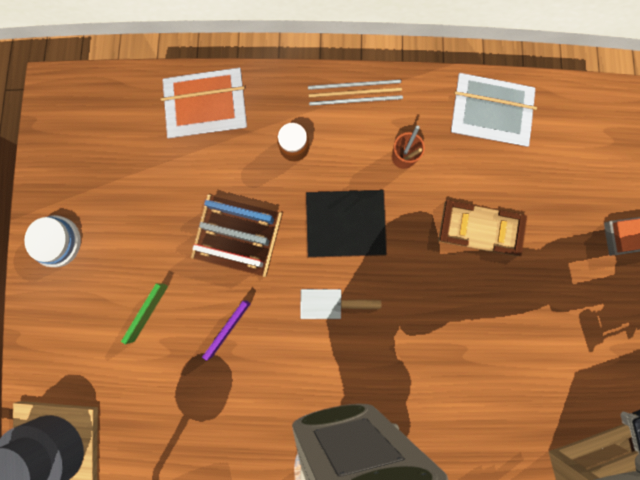

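View pics/scene0.png

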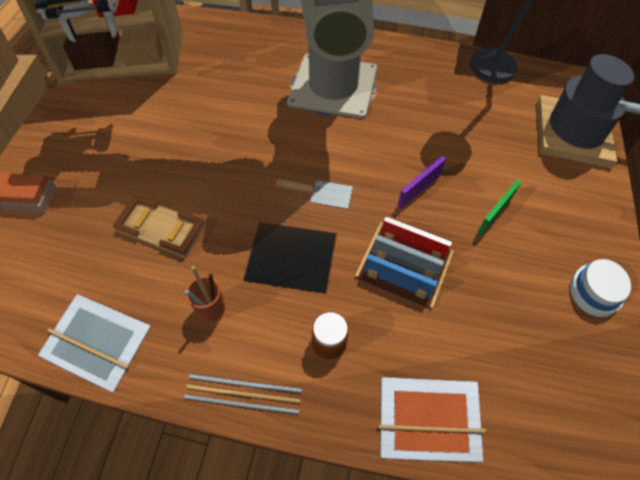

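The top view, with +y to the left, shows the rack at about (237,234), the mat at (346,223), the holder at (482,227) and the spatula at (340,304).

Possible red_tile candidates:
- Rack slot nearest the robot: top (227,255), scene (415,238). Red face with white edges, so this is my choice.
- Orange sheet at top (204,103): lying flat, not a tile.
- Orange box at top (630,237): not a tile.
- Purple tile at top (227,328) and green tile at top (143,313): excluded by the description.

I'll check the choice in one close crop.

```bash
python3 - <<'E'
from h import *
import pickle
C=pickle.load(open("c0.pkl","rb"));t=C["top"];s=C["scene"]
def crop(c,x,y,w,h,k):
    im=cv2.resize(c["frame"][y:y+h,x:x+w,::-1],None,fx=k,fy=k,interpolation=cv2.INTER_CUBIC)
    for i in range(0,w,10): cv2.line(im,(i*k,0),(i*k,6),(255,255,255),1)
    for i in range(0,h,10): cv2.line(im,(0,i*k),(6,i*k),(255,255,255),1)
    return im
a=np.hstack([crop(t,190,185,100,100,4),crop(t,435,190,100,100,4)])
b=crop(s,350,210,110,100,2);cc=crop(s,110,190,100,100,2)
A=np.zeros((600,800,3),np.uint8);A[:400]=a;A[400:,:220]=b;A[400:,240:440]=cc
cv2.imwrite("pics/crop.png",A)
f=t["frame"].astype(int)
m=(f.max(2)<28).astype(np.uint8);m=cv2.morphologyEx(m,cv2.MORPH_OPEN,np.ones((3,3)))
n,l,st,ce=cv2.connectedComponentsWithStats(m)
for i in range(1,n):
    if st[i,4]>500: print("dark",st[i],ce[i])
x=l[223,330]; 
if x:
    r=cv2.minAreaRect(np.argwhere(l==x)[:,::-1].astype(np.float32));bx=cv2.boxPoints(r);print(bx)
    P=[at(t,p,.003) for p in bx];print(np.round(P,4))
r=f[185:285,190:290];w=(r.min(2)>150).astype(np.uint8)
n,l,st,ce=cv2.connectedComponentsWithStats(w)
for i in range(1,n):
    if st[i,4]>60:
        q=np.argwhere(l==i)[:,::-1].astype(np.float32)+[190,185];rr=cv2.minAreaRect(q.astype(np.float32));bx=cv2.boxPoints(rr);print("white",rr);print(np.round([at(t,p,.068) for p in bx],4))
E
```

```text
white ((232.50003051757812, 232.50001525878906), (66.69729614257812, 4.608177185058594), 14.03624439239502)
[[0.5333 0.3382 0.068 ]
 [0.5431 0.3362 0.068 ]
 [0.5109 0.1934 0.068 ]
 [0.5012 0.1956 0.068 ]]
white ((226.32394409179688, 255.19253540039062), (69.12307739257812, 5.305787086486816), 14.264511108398438)
[[0.4837 0.3523 0.068 ]
 [0.4949 0.35   0.068 ]
 [0.4615 0.2025 0.068 ]
 [0.4504 0.205  0.068 ]]
```

View pics/crop.png

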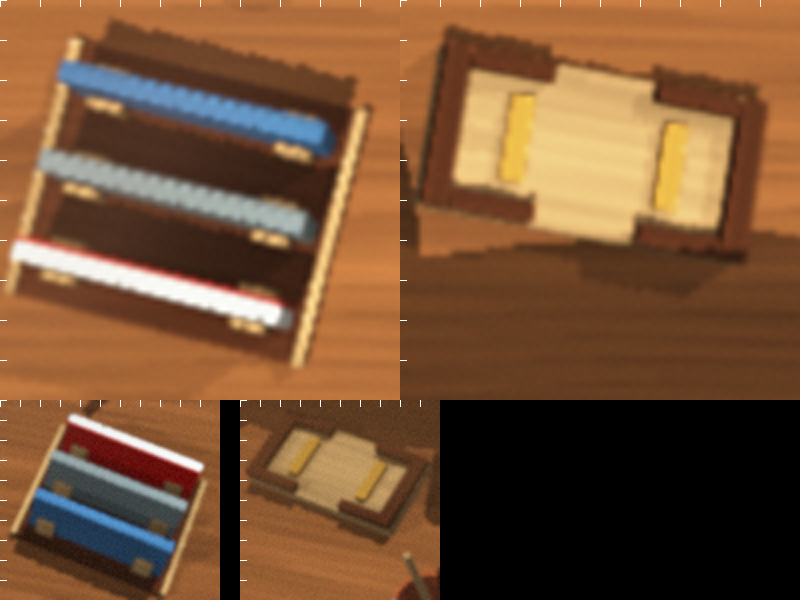

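The crop confirms the choice. The tile with white edges and a thin red line on its far side is in the near slot (rack-local -x), at top (227,255). The scene inset shows its dark-red face pointing away from the robot. The holder's lifters are at top (464,224) and (503,232).

```bash
python3 - <<'E'
from h import *
import pickle
C=pickle.load(open("c0.pkl","rb"));t=C["top"];s=C["scene"]
P=lambda l,z,c=t:np.round([at(c,p,z) for p in l],4)
H=P([(447.5,197),(526,212.5),(521,254),(440,241)],.026);print("holder",H,H.mean(0),np.linalg.norm(np.diff(H,axis=0),axis=1))
L=P([(464.2,224.5),(502.75,231.75)],.021);print("lift",L,L.mean(0),np.linalg.norm(L[0]-L[1]),np.degrees(np.arctan2(-(L[0]-L[1])[0],(L[0]-L[1])[1])))
L=P([(110+64/2,190+55/2),(110+130/2,190+81/2)],.021,s);print("lift scene",L,L.mean(0))
M=P([(306,192),(384,190),(386,255),(307,257)],.003);print("mat",M,M.mean(0))
print("pot",P([(408,148)],.09),"jar",P([(292,136)],.09),"spat",P([(340,304),(302,290),(382,310)],.01))
# tile top edge in scene: ends
L=P([(350+70/2,210+18/2),(350+202/2,210+68/2)],.068,s);print("tile scene",L,L.mean(0))
T=Ro.from_rotvec(robot.read_state()["orientation"]).as_matrix();print(T)
E
```

```text
holder [[ 0.6176 -0.21    0.026 ]
 [ 0.5868 -0.3926  0.026 ]
 [ 0.4917 -0.3793  0.026 ]
 [ 0.5173 -0.1927  0.026 ]] [ 0.55335 -0.29365  0.026  ] [0.18517937 0.09602552 0.18834787]
lift [[ 0.5565 -0.2493  0.021 ]
 [ 0.542  -0.3387  0.021 ]] [ 0.54925 -0.294    0.021  ] 0.09056826154895545 -9.212714292068451
lift scene [[ 0.5468 -0.3371  0.021 ]
 [ 0.5628 -0.2484  0.021 ]] [ 0.5548  -0.29275  0.021  ]
mat [[ 0.6257  0.1109  0.003 ]
 [ 0.6344 -0.068   0.003 ]
 [ 0.485  -0.074   0.003 ]
 [ 0.4766  0.1049  0.003 ]] [0.555425 0.01845  0.003   ]
pot [[ 0.7116 -0.1102  0.09  ]] jar [[0.7325 0.1411 0.09  ]] spat [[ 0.3725  0.0283  0.01  ]
 [ 0.4019  0.1141  0.01  ]
 [ 0.361  -0.0659  0.01  ]]
tile scene [[0.46   0.206  0.068 ]
 [0.491  0.3521 0.068 ]] [0.4755  0.27905 0.068  ]
[[ 9.52407841e-01  3.04826424e-01 -3.93257580e-04]
 [ 3.04826652e-01 -9.52406444e-01  1.63625116e-03]
 [ 1.24231535e-04 -1.67825382e-03 -9.99998584e-01]]
```

apply_moves(
  delta_pos=[
    [0,0,0],
    [0,0,0],
    [0,0,0],
    [0,0,0],
    [0,0,0],
    [0,0,0],
    [0,4.85,0],
    [0,4.85,0],
  ],
  twist=[-0.173,-0.173,-0.173,-0.173,-0.173,-0.173,0,0],
  gripper=9.3,
)

```text
t: 1.1
tool_pos: [0.278, -0.5931, 0.2433]
orientation: [-2.456, -1.958, -0.0]
force: [-0.3, -1.4, 0.2]
opening: 0.0929
gripper_force: 0.0
```

apply_moves(
  delta_pos=[
    [5.5,0,0],
    [5.5,0,0],
    [5.5,0,0],
    [5.5,0,0],
    [5.5,0,0],
    [5.5,0,0],
    [5.5,0,0],
    [5.5,0,0],
  ],
  twist=[0,0,0,0,0,0,0,0],
)

```text
t: 2.1
tool_pos: [0.3747, -0.162, 0.2433]
orientation: [-2.455, -1.96, -0.0]
force: [1.0, -1.0, 0.1]
opening: 0.0927
gripper_force: 0.0
```

apply_moves(
  delta_pos=[
    [5.5,0,0],
    [5.5,0,0],
    [5.5,0,0],
    [5.5,0,0],
    [5.5,0,0],
    [5.5,0,0],
    [3.0,0,0],
    [0,0,0],
  ],
  twist=[0,0,0,0,0,0,0,0],
)

```text
t: 3.1
tool_pos: [0.454, 0.189, 0.2429]
orientation: [-2.451, -1.964, 0.002]
force: [-0.8, -0.1, -0.3]
opening: 0.093
gripper_force: 0.0
```

```bash
cat >> h.py <<'E'
def delta(p,yaw=None):
    s=robot.read_state();T=Ro.from_rotvec(s["orientation"]).as_matrix()
    d=T.T@(np.array(p)-s["tool_pos"])*100
    a=np.degrees(np.arctan2(T[1,0],T[0,0]))
    print("pos",np.round(s["tool_pos"],4),"toolx ang",round(a,2),"delta cm",np.round(d,2),"twist",None if yaw is None else round(np.radians(a-(90+yaw)),4))
def box(cx,cy,yaw,lx,ly,z):
    a=np.radians(yaw);R=np.array([[np.cos(a),-np.sin(a)],[np.sin(a),np.cos(a)]])
    q=np.array([[-lx,-ly],[lx,-ly],[lx,ly],[-lx,ly]])/2@R.T+[cx,cy]
    return np.c_[q,np.full(4,z)]
E
python3 - <<'E'
from h import *
c=cam("wrist")
im=c["frame"].copy()
cv2.polylines(im,[np.int32(np.round(proj(c,box(.4735,.278,-12.7,.012,.15,.068))))],True,(0,255,0),1)
cv2.imwrite("pics/w1.png",im[:,:,::-1]);cv2.imwrite("w1raw.png",c["frame"][:,:,::-1])
delta([.4735,.278,.15],-12.7)
f=c["frame"].astype(int);m=((f.min(2)>150)).astype(np.uint8)
n,l,st,ce=cv2.connectedComponentsWithStats(m)
for i in range(1,n):
    if st[i,4]>300:
        r=cv2.minAreaRect(np.argwhere(l==i)[:,::-1].astype(np.float32));print(r,np.round([at(c,p,.068) for p in cv2.boxPoints(r)],4).tolist())
E
```

```text
pos [0.454  0.1878 0.243 ] toolx ang 77.34 delta cm [ 9.24 -0.07  9.29] twist 0.0007
((617.719970703125, 37.959999084472656), (83.89727020263672, 39.35479736328125), 79.69515228271484) [[0.7163, 0.324, 0.068], [0.7494, 0.323, 0.068], [0.7615, 0.2547, 0.068], [0.7267, 0.2558, 0.068]]
((344.27337646484375, 116.52494049072266), (82.98908233642578, 179.71295166015625), 1.8476102352142334) [[0.4398, 0.2082, 0.068], [0.4796, 0.3547, 0.068], [0.5468, 0.3377, 0.068], [0.5153, 0.1888, 0.068]]
((359.36297607421875, 104.07093048095703), (94.44074249267578, 175.1642608642578), 16.08457374572754) [[0.4371, 0.2372, 0.068], [0.5089, 0.3624, 0.068], [0.5793, 0.3268, 0.068], [0.5141, 0.1952, 0.068]]
((620.5, 209.0), (66.0, 37.0), 90.0) [[0.7212, 0.1739, 0.068], [0.7565, 0.1663, 0.068], [0.7573, 0.1001, 0.068], [0.7203, 0.1084, 0.068]]
((274.0588073730469, 303.76470947265625), (49.02628707885742, 56.18498992919922), 77.47119140625) [[0.3636, 0.1415, 0.068], [0.4202, 0.1422, 0.068], [0.4185, 0.0888, 0.068], [0.3595, 0.0874, 0.068]]
((198.99237060546875, 344.2421875), (170.0218963623047, 3.7626864910125732), 0.5906571745872498) [[0.212, 0.1053, 0.068], [0.2138, 0.1095, 0.068], [0.3894, 0.0694, 0.068], [0.3883, 0.0651, 0.068]]
```

View pics/w1.png

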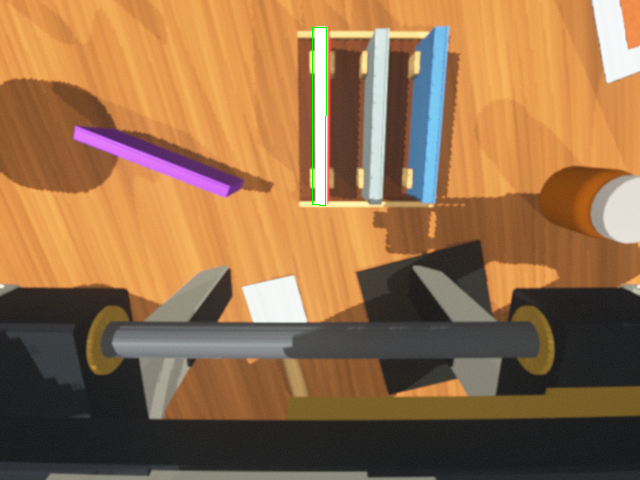

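The green outline I projected fits the white top edge at (320,117), so the tile is at (0.4735, 0.278) with yaw -12.7°. Next I move over it and descend.

apply_moves(
  delta_pos=[
    [4.6,-0.05,0],
    [4.6,0,0],
    [0,0,0],
    [0,0,2.3],
    [0,0,3],
    [0,0,3],
    [0,0,2],
    [0,0,0],
  ],
  twist=[0,0,0,0,0,0,0,0],
  gripper=3.0,
)

```text
t: 4.15
tool_pos: [0.4733, 0.2756, 0.139]
orientation: [-2.455, -1.959, 0.005]
force: [-0.4, -0.6, 0.2]
opening: 0.0306
gripper_force: 0.0
```

```bash
python3 - <<'E'
from h import *
delta([.4735,.278,.045],-12.7);print(robot.read_state()["opening"])
E
```

```text
pos [0.4733 0.2756 0.139 ] toolx ang 77.16 delta cm [ 0.26 -0.01  9.4 ] twist -0.0024
0.03060925253678933
```

apply_moves(
  delta_pos=[
    [0.25,0,2.4],
    [0,0,2],
    [0,0,2],
    [0,0,1.5],
    [0,0,1],
    [0,0,0.5],
    [0,0,0],
    [0,0,0],
  ],
  twist=[0,0,0,0,0,0,0,0],
)

```text
t: 5.15
tool_pos: [0.4753, 0.2798, 0.0473]
orientation: [2.455, 1.96, 0.002]
force: [-0.4, 0.3, -0.3]
opening: 0.0303
gripper_force: 0.0
```

apply_moves(
  delta_pos=[
    [0,0,0],
    [0,0,0],
    [0,0,0],
    [0,0,0],
    [0,0,0],
    [0,0,0],
  ],
  twist=[0,0,0,0,0,0],
  gripper=0.6,
  squeeze=25,
)

```text
t: 5.9
tool_pos: [0.4752, 0.2797, 0.047]
orientation: [2.455, 1.96, 0.001]
force: [0.2, -0.1, 4.4]
opening: 0.0116
gripper_force: 25.0
```

apply_moves(
  delta_pos=[
    [0,0,-0.5],
    [0,0,-1],
    [0,0,-2],
    [0,0,-2.5],
    [0,0,-2.5],
    [0,0,-1.5],
    [0,0,0],
    [0,0,0],
  ],
  twist=[0,0,0,0,0,-0.111,-0.111,0],
)

```text
t: 6.9
tool_pos: [0.4743, 0.2795, 0.1464]
orientation: [-2.223, -2.219, 0.002]
force: [-0.3, -0.0, -2.4]
opening: 0.0114
gripper_force: 25.0
```

```bash
python3 - <<'E'
from h import *
delta([.587,.0185,.08],0);print(robot.read_state()["opening"])
E
```

```text
pos [0.4743 0.2795 0.1464] toolx ang 89.91 delta cm [-26.08  11.32   6.63] twist -0.0016
0.011398701826635773
```

apply_moves(
  delta_pos=[
    [-4,2,0],
    [-4.5,2,0],
    [-4.5,2,0],
    [-4.5,2,0],
    [-4.5,2,0],
    [-4.08,1.32,0],
    [0,0,0],
    [0,0,3],
  ],
  twist=[0,0,0,0,0,0,0,0],
)

```text
t: 7.9
tool_pos: [0.5895, 0.0186, 0.1186]
orientation: [2.224, 2.215, 0.005]
force: [0.4, 0.0, -3.1]
opening: 0.0121
gripper_force: 25.0
```

```bash
python3 - <<'E'
from h import *
delta([.587,.0185,.045],0);print(robot.read_state()["opening"],robot.read_state()["force"])
c=cam("wrist");save(c,"w2")
E
```

```text
pos [0.5895 0.0186 0.1186] toolx ang 89.74 delta cm [-0.01 -0.28  7.36] twist -0.0045
0.012115148738753058 [ 0.39723855  0.03538446 -3.14757979]
```

View pics/w2.png

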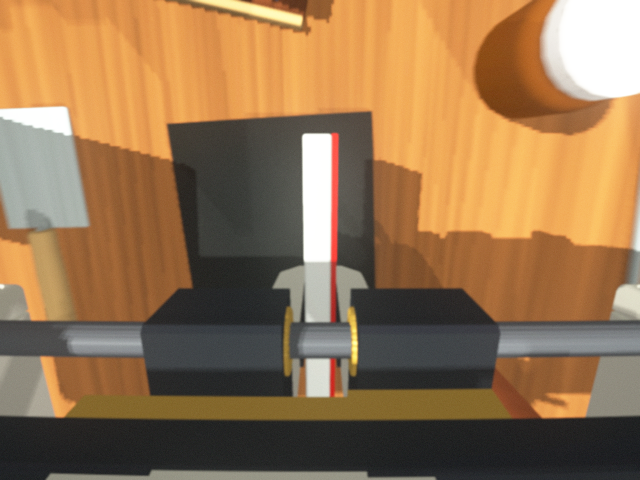

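The tile is held level over the mat, with its white top at (318,250) and its red face towards +x (the right of the picture). I lower it now.

apply_moves(
  delta_pos=[
    [0,-0.2,2],
    [0,0,2],
    [0,0,1.6],
    [0,0,1.0],
    [0,0,0.4],
    [0,0,0],
    [0,0,0],
  ],
  twist=[0,0,0,0,0,0,0],
)

```text
t: 8.82
tool_pos: [0.5865, 0.0186, 0.0475]
orientation: [2.222, 2.22, 0.001]
force: [0.6, 0.4, -1.6]
opening: 0.012
gripper_force: 25.0
```

apply_moves(
  delta_pos=[
    [0,0,0.15],
    [0,0,0.1],
    [0,0,0.1],
    [0,0,0],
  ],
  twist=[0,0,0,0],
)

```text
t: 9.32
tool_pos: [0.586, 0.0186, 0.044]
orientation: [2.222, 2.22, 0.0]
force: [-4.0, -0.2, 5.7]
opening: 0.012
gripper_force: 25.0
```

apply_moves(
  delta_pos=[
    [0,0,0],
    [0,0,0],
    [0,0,0],
    [0,0,-0.4],
    [0,0,-1],
    [0,0,-1],
    [0,0,-0.8],
    [0,0,0],
  ],
  twist=[0,0,0,0,0,0,0,0],
  gripper=2.4,
)

```text
t: 10.32
tool_pos: [0.5867, 0.0186, 0.0765]
orientation: [2.221, 2.219, 0.002]
force: [0.7, 0.1, 0.6]
opening: 0.0241
gripper_force: 0.0
```

apply_moves(
  delta_pos=[
    [0,-0.4,0],
    [0,-0.4,0],
    [0,-0.4,0],
    [0,-0.4,0],
    [0,-0.4,0],
    [0,-0.3,0],
    [0,-0.1,0],
    [0,0,0],
  ],
  twist=[0,0,0,0,0,0,0,0],
)

```text
t: 11.32
tool_pos: [0.5618, 0.0187, 0.0752]
orientation: [-2.223, -2.22, -0.0]
force: [-1.1, -0.1, -0.4]
opening: 0.024
gripper_force: 0.2
```

```bash
python3 - <<'E'
from h import *
a=cam("wrist")["frame"];b=cam("scene")["frame"]
b=cv2.resize(b[170:330,200:360],(480,480),interpolation=cv2.INTER_CUBIC)
a=cv2.resize(a,(320,240))
A=np.zeros((480,800,3),np.uint8);A[:240,:320]=a;A[:,320:]=b
cv2.imwrite("pics/t1.png",A[:,:,::-1])
E
```

```text
(no output)
```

View pics/t1.png

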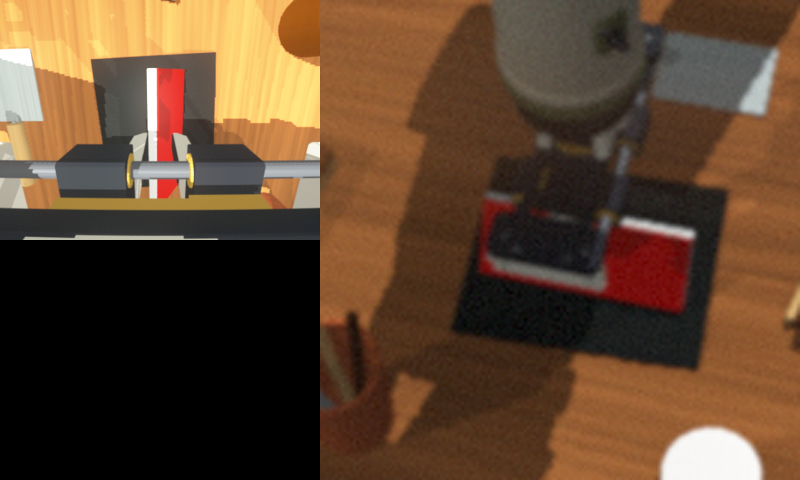

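The tile leans back towards the robot against the rear finger. Its red face tilts up, at (165,120) in the wrist inset and (640,265) in the scene inset. Next I widen the grip, lower the fingers, then let the rear finger retreat.

apply_moves(
  delta_pos=[
    [0,0.3,0],
    [0,0.3,0],
    [0,0.3,0],
    [0,0,0],
    [0,0,0.5],
    [0,0,0.8],
    [0,0,0.8],
    [0,0,0],
  ],
  twist=[0,0,0,0,0,0,0,0],
  gripper=4.8,
)

```text
t: 12.42
tool_pos: [0.5698, 0.0187, 0.0527]
orientation: [-2.221, -2.219, 0.002]
force: [-1.0, 0.6, -0.3]
opening: 0.0484
gripper_force: 0.2
```

apply_moves(
  delta_pos=[
    [0,0,0.5],
    [0,0,0.5],
    [0,0,0.5],
    [0,0,0.4],
    [0,0,0],
    [0,0,0],
  ],
  twist=[0,0,0,0,0,0],
)

```text
t: 13.18
tool_pos: [0.5709, 0.0187, 0.0352]
orientation: [2.222, 2.22, 0.0]
force: [-0.7, -0.1, 0.1]
opening: 0.0483
gripper_force: 0.2
```

apply_moves(
  delta_pos=[
    [0,-0.3,0],
    [0,-0.3,0],
    [0,0,0],
  ],
  twist=[0,0,0],
  gripper=6.0,
)

```text
t: 13.55
tool_pos: [0.5644, 0.0187, 0.0351]
orientation: [-2.222, -2.22, 0.0]
force: [-1.1, -0.4, -0.3]
opening: 0.0599
gripper_force: 0.4
```

apply_moves(
  delta_pos=[
    [0,-0.3,0],
    [0,-0.3,0],
    [0,0,0],
  ],
  twist=[0,0,0],
  gripper=7.2,
)

```text
t: 13.92
tool_pos: [0.5584, 0.0187, 0.035]
orientation: [-2.222, -2.22, 0.001]
force: [-0.8, -0.3, -0.7]
opening: 0.072
gripper_force: 0.5
```

apply_moves(
  delta_pos=[
    [0,-0.3,0],
    [0,-0.3,0],
    [0,-0.2,0],
    [0,0,0],
  ],
  twist=[0,0,0,0],
  gripper=9.0,
)

```text
t: 14.42
tool_pos: [0.5507, 0.0187, 0.0352]
orientation: [2.223, 2.22, 0.0]
force: [0.0, 1.3, 1.2]
opening: 0.0898
gripper_force: 0.0
```

```bash
python3 - <<'E'
from h import *
a=cam("wrist")["frame"];b=cam("scene")["frame"]
b=cv2.resize(b[170:330,200:360],(480,480),interpolation=cv2.INTER_CUBIC)
a=cv2.resize(a,(320,240))
A=np.zeros((480,800,3),np.uint8);A[:240,:320]=a;A[:,320:]=b
cv2.imwrite("pics/t2.png",A[:,:,::-1])
E
```

```text
(no output)
```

View pics/t2.png

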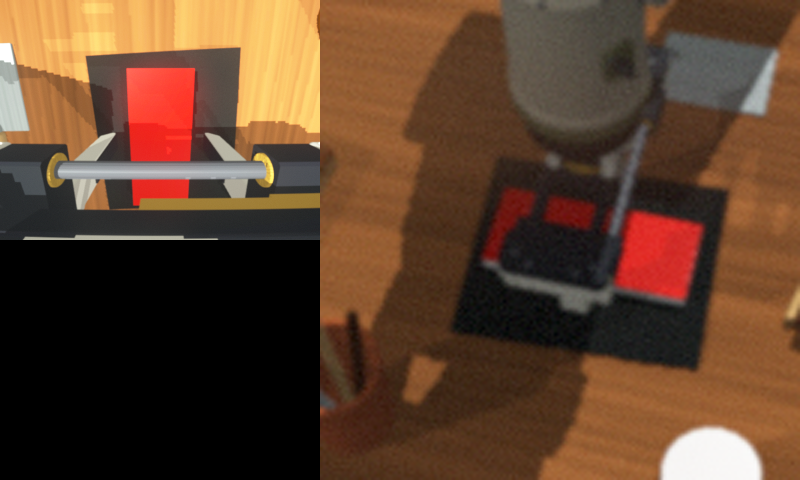

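The tile lies flat on the mat, red face up and released, at (160,135) in the wrist inset. It sits between the open fingers with its long edges facing them. I lower slightly and take it by the long edges.

apply_moves(
  delta_pos=[
    [0,0,0],
    [0,0,0],
    [0,0,0],
    [0,0,0.3],
    [0,0,0],
    [0,0,0],
  ],
  twist=[0,0,0,0,0,0],
)

```text
t: 15.28
tool_pos: [0.5507, 0.0187, 0.032]
orientation: [-2.223, -2.22, 0.0]
force: [-0.6, 0.3, -0.3]
opening: 0.0901
gripper_force: 0.0
```

apply_moves(
  delta_pos=[
    [0,0,0],
    [0,0,0],
    [0,0,0],
    [0,0,0],
    [0,0,0],
    [0,0,0],
    [0,0,0],
    [0,0,0],
  ],
  twist=[0,0,0,0,0,0,0,0],
  gripper=5.4,
  squeeze=25,
)

```text
t: 16.27
tool_pos: [0.5509, 0.0187, 0.0322]
orientation: [2.223, 2.22, 0.0]
force: [-0.5, -0.2, -0.1]
opening: 0.0614
gripper_force: 25.0
```

apply_moves(
  delta_pos=[
    [0,0,-0.5],
    [0,0,-1],
    [0,0,-2],
    [0,0,-2.5],
    [0,0,-2.5],
    [0,0,-1.5],
    [0,0,0],
    [0,0,0],
  ],
  twist=[0,0,0,0,0,0,0,0],
)

```text
t: 17.27
tool_pos: [0.5502, 0.0187, 0.1311]
orientation: [-2.222, -2.22, 0.002]
force: [0.1, 0.8, -2.3]
opening: 0.0619
gripper_force: 25.0
```

```bash
python3 - <<'E'
from h import *
s=robot.read_state();print(s["opening"],s["force"],s["tool_pos"])
c=cam("wrist");f=c["frame"].astype(int)
m=((f[...,0]>120)&(f[...,1]<70)&(f[...,2]<70)).astype(np.uint8)
n,l,st,ce=cv2.connectedComponentsWithStats(m);i=1+st[1:,4].argmax();print(st[i])
q=np.argwhere(l==i)[:,::-1]; y0=q[:,1].min();print("ymin",y0)
z=s["tool_pos"][2]-.017
for r in (y0+2,y0+40,y0+80):
    xs=q[q[:,1]==r][:,0];print(r,xs.min(),xs.max(),np.round(at(c,(xs.min()-.5,r),z),4),np.round(at(c,(xs.max()+.5,r),z),4))
print(np.round(at(c,(320,y0-.5),z),4))
cv2.imwrite("pics/w3.png",c["frame"][:,:,::-1])
delta([.552,-.2935,.14],-9.5)
E
```

```text
0.06194348044492154 [ 0.09802945  0.76436959 -2.33123367] [0.55017743 0.01873816 0.13112744]
[  251   135   140   188 22036]
ymin 135
137 314 390 [0.5481 0.092  0.1141] [0.5826 0.092  0.1141]
175 251 388 [0.5191 0.0753 0.1141] [0.5825 0.0752 0.1141]
215 253 386 [0.5191 0.0566 0.1141] [0.5824 0.0565 0.1141]
[0.551  0.0931 0.1141]
pos [0.5499 0.0187 0.1308] toolx ang 89.94 delta cm [-31.22   0.24  -0.93] twist 0.1648
```

View pics/w3.png

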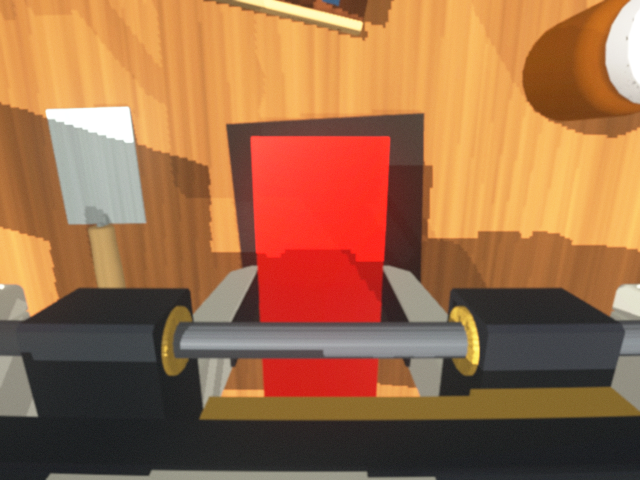

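The tile is held squarely by its long edges, red up, spanning columns 251 to 389 with its end at row 135. It is centred in the grip to within 1 mm. I'll go past the holder at height so the wrist camera can refine the holder's pose.

apply_moves(
  delta_pos=[
    [-3,0,-3],
    [-5.5,0,-2],
    [-5.5,0,-2],
    [-5.5,0,-2],
    [-5.5,0,-2],
    [-5.5,0,-1],
    [-5.5,0,0],
    [-5.5,0,0],
  ],
  twist=[0,0,0,0,0,0,0,0],
)

```text
t: 18.32
tool_pos: [0.5499, -0.3978, 0.2506]
orientation: [-2.221, -2.219, 0.0]
force: [0.6, -0.2, -1.8]
opening: 0.0618
gripper_force: 25.0
```

apply_moves(
  delta_pos=[
    [-4.5,0,0],
    [-4,0,0],
    [-2,0,0],
    [0,0,0],
    [0,0,0],
    [0,0,0],
  ],
  twist=[0,0,0,0.083,0.083,0],
)

```text
t: 19.08
tool_pos: [0.5499, -0.501, 0.2502]
orientation: [-2.397, -2.027, 0.0]
force: [0.2, 1.0, -2.9]
opening: 0.0617
gripper_force: 25.0
```

```bash
python3 - <<'E'
from h import *
import pickle
s=robot.read_state();print(s["opening"],s["tool_pos"])
c=cam("wrist");pickle.dump(c,open("c4.pkl","wb"))
im=c["frame"].copy()
for b,col in((box(.552,-.2935,-9.5,.094,.19,.026),(0,255,0)),(box(.552,-.2935,-9.5,.07,.158,.026),(0,255,255))):
    cv2.polylines(im,[np.int32(np.round(proj(c,b)))],True,col,1)
cv2.imwrite("pics/w4.png",im[:,:,::-1])
E
```

```text
0.06168780651089774 [ 0.54991752 -0.50104029  0.25016422]
```

View pics/w4.png

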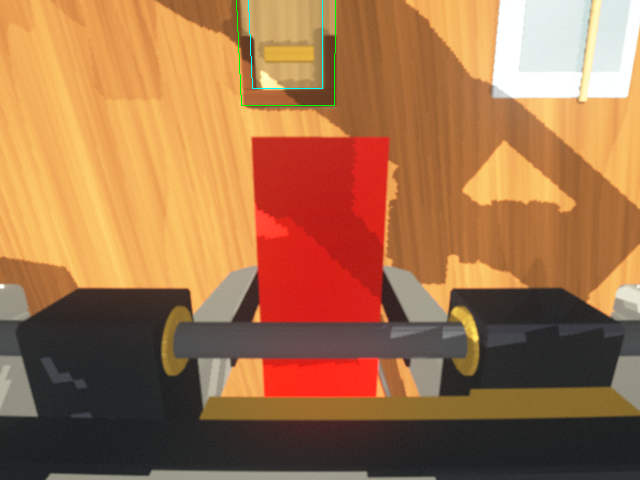

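The overlaid outline almost coincides with the holder's near end, whose bottom edge is at row 105 with lifter_b at (289,54). I measure the lifter and the edges numerically.

```bash
python3 - <<'E'
from h import *
import pickle
c=pickle.load(open("c4.pkl","rb"));f=c["frame"].astype(int)
hsv=cv2.cvtColor(c["frame"],cv2.COLOR_RGB2HSV)
sub=hsv[30:75,245:335];m=((sub[...,0]>=19)&(sub[...,0]<=28)&(sub[...,1]>165)&(sub[...,2]>110)).astype(np.uint8)
n,l,st,ce=cv2.connectedComponentsWithStats(m);i=1+st[1:,4].argmax();print(st[i],ce[i]+[245,30])
x0,y0,w,h=st[i,:4];cn=[(245+x0-.5,30+y0-.5),(245+x0+w-.5,30+y0-.5),(245+x0+w-.5,30+y0+h-.5),(245+x0-.5,30+y0+h-.5)]
for z in(.019,.022):
  P=np.array([at(c,p,z) for p in cn]);print(z,np.round(P,4).tolist(),"c",P.mean(0))
for hx,hy,a in((.552,-.2935,-9.5),):
  q=np.array([at(c,ce[i]+[245,30],.021)[:2]])-[hx,hy];t=np.radians(a);print("lifter_b local (should be 0,-.045)",q@np.array([[np.cos(t),-np.sin(t)],[np.sin(t),np.cos(t)]]))
# rim edges: print rows and column intensity profiles
print("col 290 rows 78-112",f[78:112:1,290].sum(1).tolist())
print("row 98 cols 236-246",f[98,234:250].sum(1).tolist()," 328-342",f[98,326:344].sum(1).tolist())
print("expected outer",np.round(proj(c,box(.552,-.2935,-9.5,.094,.19,.026)),1).tolist(),"recess",np.round(proj(c,box(.552,-.2935,-9.5,.07,.158,.026)),1).tolist())
E
```

```text
[ 19  16  50  16 763] [288.79685452  53.71821756]
0.019 [[0.5227, -0.327, 0.019], [0.5718, -0.3354, 0.019], [0.5693, -0.3499, 0.019], [0.5197, -0.3415, 0.019]] c [ 0.54585329 -0.33844249  0.019     ]
0.022 [[0.523, -0.3279, 0.022], [0.5717, -0.3362, 0.022], [0.5692, -0.3506, 0.022], [0.5201, -0.3422, 0.022]] c [ 0.54598598 -0.33920279  0.022     ]
lifter_b local (should be 0,-.045) [[ 0.00183205 -0.04601716]]
col 290 rows 78-112 [468, 433, 407, 405, 415, 406, 401, 414, 406, 408, 370, 298, 233, 212, 213, 210, 207, 205, 246, 284, 304, 324, 324, 344, 336, 325, 310, 278, 275, 326, 359, 380, 432, 480]
row 98 cols 236-246 [521, 505, 520, 527, 531, 519, 508, 504, 475, 416, 355, 338, 335, 341, 342, 331]  328-342 [183, 199, 184, 191, 195, 198, 184, 179, 192, 232, 272, 293, 313, 297, 292, 295, 302, 309]
expected outer [[241.3, 105.2], [334.0, 105.0], [335.7, -117.5], [230.8, -116.7]] recess [[252.4, 88.3], [322.2, 88.1], [322.2, -96.9], [244.9, -96.3]]
```

```bash
python3 - <<'E'
from h import *
delta([.5531,-.2937,.08],-9.4)
E
```

```text
pos [ 0.55   -0.501   0.2505] toolx ang 80.53 delta cm [20.48 -3.07 17.09] twist -0.0012
```

apply_moves(
  delta_pos=[
    [3,-0.5,0],
    [4,-0.6,0],
    [4,-0.6,1],
    [4,-0.6,2],
    [4,-0.6,3],
    [1.5,-0.17,3],
    [0,0,3],
    [0,0,2],
  ],
  twist=[0,0,0,0,0,0,0,0],
)

```text
t: 20.12
tool_pos: [0.5534, -0.2932, 0.1102]
orientation: [-2.395, -2.03, 0.001]
force: [0.5, -0.3, -2.1]
opening: 0.0612
gripper_force: 25.0
```

apply_moves(
  delta_pos=[
    [0,0,2],
    [0,0,1],
    [0,0,0],
    [0,0,0],
  ],
  twist=[0,0,0,0],
)

```text
t: 20.62
tool_pos: [0.5547, -0.2946, 0.0832]
orientation: [2.398, 2.027, 0.001]
force: [0.4, -0.3, -1.7]
opening: 0.0618
gripper_force: 25.0
```

```bash
python3 - <<'E'
from h import *
delta([.5531,-.2937,.053],-9.4)
E
```

```text
pos [ 0.5547 -0.2946  0.0832] toolx ang 80.43 delta cm [ 0.07 -0.18  3.02] twist -0.0031
```

apply_moves(
  delta_pos=[
    [0.07,-0.16,0.5],
    [0,0,0.8],
    [0,0,0.8],
    [0,0,0.5],
    [0,0,0.2],
    [0,0,0],
    [0,0,0],
  ],
  twist=[0,0,0,0,0,0,0],
)

```text
t: 21.5
tool_pos: [0.5529, -0.2933, 0.0545]
orientation: [2.399, 2.028, 0.0]
force: [0.5, 0.5, -3.1]
opening: 0.0619
gripper_force: 25.0
```

```bash
python3 - <<'E'
from h import *
delta([.5531,-.2937,.05],-9.4);print(robot.read_state()["force"])
E
```

```text
pos [ 0.5529 -0.2933  0.0545] toolx ang 80.43 delta cm [-0.04  0.03  0.45] twist -0.003
[ 0.46426306  0.45216698 -3.14818614]
```

apply_moves(
  delta_pos=[
    [0,0,0.1],
    [0,0,0.1],
    [0,0,0.1],
    [0,0,0],
    [0,0,0],
  ],
  twist=[0,0,0,0,0],
)

```text
t: 22.12
tool_pos: [0.5526, -0.2931, 0.0511]
orientation: [-2.399, -2.028, -0.0]
force: [-0.1, -0.2, -2.1]
opening: 0.0617
gripper_force: 25.0
```

apply_moves(
  delta_pos=[
    [0,0,0.1],
    [0,0,0],
    [0,0,0],
  ],
  twist=[0,0,0],
)

```text
t: 22.5
tool_pos: [0.5527, -0.2931, 0.0503]
orientation: [2.399, 2.028, 0.0]
force: [-0.2, -1.6, -1.6]
opening: 0.0619
gripper_force: 25.0
```

apply_moves(
  delta_pos=[
    [0,0,0.1],
    [0,0,0],
    [0,0,0],
  ],
  twist=[0,0,0],
)

```text
t: 22.88
tool_pos: [0.5528, -0.2932, 0.0499]
orientation: [2.399, 2.028, 0.0]
force: [-3.5, 2.0, 6.3]
opening: 0.0617
gripper_force: 25.0
```

apply_moves(
  delta_pos=[
    [0,0,0.05],
    [0,0,0],
    [0,0,0],
  ],
  twist=[0,0,0],
)

```text
t: 23.25
tool_pos: [0.5528, -0.2932, 0.0497]
orientation: [2.399, 2.028, 0.0]
force: [-4.9, 2.9, 7.7]
opening: 0.0613
gripper_force: 25.0
```

apply_moves(
  delta_pos=[
    [0,0,0],
    [0,0,0],
    [0,0,0],
    [0,0,-1],
    [0,0,-2.5],
    [0,0,-3],
    [0,0,-3],
    [0,0,0],
  ],
  twist=[0,0,0,0,0,0,0,0],
  gripper=8.2,
)

```text
t: 24.25
tool_pos: [0.5546, -0.2944, 0.1478]
orientation: [2.394, 2.024, 0.003]
force: [-0.2, -0.1, 0.9]
opening: 0.0823
gripper_force: 0.0
```

apply_moves(
  delta_pos=[
    [-5,0,-1],
    [-5,0,-1],
    [-5,0,-1],
    [-5,0,-2],
    [0,0,-2],
    [0,0,0],
  ],
  twist=[0,0,0,0,0,0],
  gripper=0,
)

```text
t: 25.0
tool_pos: [0.52, -0.4907, 0.215]
orientation: [2.398, 2.026, 0.001]
force: [0.8, -0.4, 0.1]
opening: 0.0268
gripper_force: 0.0
```

```bash
python3 - <<'E'
from h import *
import pickle
c=cam("wrist");t=cam("top");s=cam("scene");pickle.dump((c,t,s),open("c5.pkl","wb"))
A=np.zeros((600,800,3),np.uint8)
A[:300,:400]=cv2.resize(c["frame"],(400,300))
A[:300,400:]=cv2.resize(t["frame"][185:260,435:535],(400,300),interpolation=cv2.INTER_CUBIC)
A[300:,:400]=cv2.resize(s["frame"][185:260,110:210],(400,300),interpolation=cv2.INTER_CUBIC)
A[300:,400:]=cv2.resize(t["frame"],(400,300))
cv2.imwrite("pics/p1.png",A[:,:,::-1])
E
```

```text
(no output)
```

View pics/p1.png

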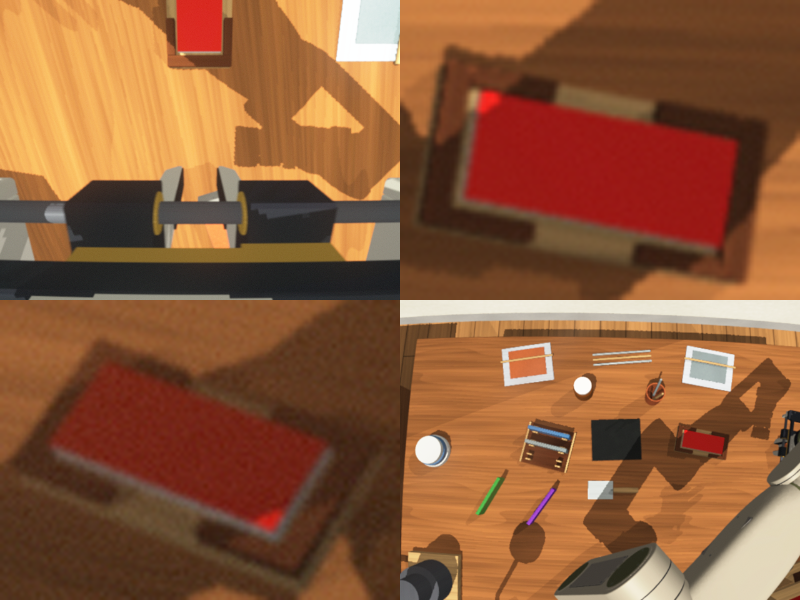

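The tile rests in the recess, red up and standing proud, released; the top crop centre is at (600,165). The scene inset shows its white side still above the rim. Other objects look undisturbed. Next I press it with closed fingers, at the centre first.

```bash
python3 - <<'E'
from h import *
delta([.5537,-.2943,.08],-9.4)
E
```

```text
pos [ 0.5197 -0.4887  0.2123] toolx ang 80.52 delta cm [19.71  0.17 13.26] twist -0.0015
```

apply_moves(
  delta_pos=[
    [4,0.1,1],
    [5,0,1],
    [5,0,2],
    [4,0,2.5],
    [1.6,0,2.5],
    [0,0,2.5],
    [0,0,1.7],
    [0,0,0],
  ],
  twist=[0,0,0,0,0,0,0,0],
)

```text
t: 26.15
tool_pos: [0.5516, -0.2959, 0.0794]
orientation: [-2.396, -2.027, 0.002]
force: [-0.7, -0.6, 1.2]
opening: 0.0006
gripper_force: 0.0
```

apply_moves(
  delta_pos=[
    [0,0,0.7],
    [0,0,0.5],
    [0,0,0.3],
    [0,0,0.2],
    [0,0,0],
    [0,0,0],
  ],
  twist=[0,0,0,0,0,0],
)

```text
t: 26.9
tool_pos: [0.5531, -0.2973, 0.0648]
orientation: [2.399, 2.028, 0.0]
force: [-1.0, 0.1, 0.4]
opening: 0.0005
gripper_force: 0.0
```

apply_moves(
  delta_pos=[
    [0.25,0,0.2],
    [0,0,0.2],
    [0,0,0.1],
    [0,0,0.1],
    [0,0,0.1],
    [0,0,0],
  ],
  twist=[0,0,0,0,0,0],
)

```text
t: 27.65
tool_pos: [0.5534, -0.2948, 0.0579]
orientation: [2.399, 2.028, 0.0]
force: [-1.5, 0.7, 3.1]
opening: 0.0003
gripper_force: 1.4
```

apply_moves(
  delta_pos=[
    [0,0,0.1],
    [0,0,0.1],
    [0,0,0.1],
    [0,0,0],
  ],
  twist=[0,0,0,0],
)

```text
t: 28.15
tool_pos: [0.5535, -0.2949, 0.0558]
orientation: [2.399, 2.028, -0.0]
force: [-3.1, 2.8, 10.1]
opening: 0.0002
gripper_force: 4.9
```

apply_moves(
  delta_pos=[
    [0,0,0.1],
    [0,0,0.1],
    [0,0,0.1],
    [0,0,0],
  ],
  twist=[0,0,0,0],
)

```text
t: 28.65
tool_pos: [0.5535, -0.2949, 0.0528]
orientation: [2.399, 2.028, -0.0]
force: [-4.4, 2.5, 9.2]
opening: 0.0006
gripper_force: 5.0
```

apply_moves(
  delta_pos=[
    [0,0,0.1],
    [0,0,0.1],
    [0,0,0],
  ],
  twist=[0,0,0],
)

```text
t: 29.02
tool_pos: [0.5535, -0.2949, 0.0513]
orientation: [2.399, 2.028, -0.0]
force: [-5.8, 3.7, 14.6]
opening: 0.0003
gripper_force: 6.9
```

apply_moves(
  delta_pos=[
    [0,0,0.05],
    [0,0,0.05],
    [0,0,0.05],
    [0,0,0],
  ],
  twist=[0,0,0,0],
)

```text
t: 29.52
tool_pos: [0.5535, -0.2949, 0.0512]
orientation: [2.399, 2.028, -0.0]
force: [-12.1, 6.6, 25.7]
opening: 0.0003
gripper_force: 12.6
```

```bash
python3 - <<'E'
from h import *
s=robot.read_state();print(s["tool_pos"],s["force"])
a,b=[.5463,-.3387],[.5611,-.2499]
delta([*a,.06],-9.4);delta([*b,.06],-9.4)
E
```

```text
[ 0.5535176  -0.29489745  0.05123203] [-12.09058409   6.56623102  25.72562379]
pos [ 0.5535 -0.2949  0.0512] toolx ang 80.44 delta cm [-4.44  0.02 -0.88] twist -0.0028
pos [ 0.5535 -0.2949  0.0512] toolx ang 80.44 delta cm [ 4.56  0.   -0.88] twist -0.0028
```

apply_moves(
  delta_pos=[
    [0,0,-1.2],
    [-2.2,0,0],
    [-2.2,0,0],
    [0,0,0.5],
    [0,0,0.4],
    [0,0,0.1],
    [0,0,0.1],
    [0,0,0],
  ],
  twist=[0,0,0,0,0,0,0,0],
)

```text
t: 30.52
tool_pos: [0.5455, -0.3388, 0.0513]
orientation: [2.399, 2.029, -0.003]
force: [-12.9, 1.3, 21.1]
opening: 0.0007
gripper_force: 10.6
```

apply_moves(
  delta_pos=[
    [0,0,0.05],
    [0,0,0.05],
    [0,0,0],
  ],
  twist=[0,0,0],
)

```text
t: 30.9
tool_pos: [0.5455, -0.3388, 0.0512]
orientation: [2.399, 2.029, -0.003]
force: [-15.4, 2.7, 28.1]
opening: 0.0009
gripper_force: 14.2
```

Side b is home: stiff contact at the same height as the centre. Now side a.

apply_moves(
  delta_pos=[
    [0,0,-1.3],
    [3,0,0],
    [3,0,0],
    [3,0,0],
    [0,0,0.5],
    [0,0,0.4],
    [0,0,0.2],
    [0,0,0],
  ],
  twist=[0,0,0,0,0,0,0,0],
)

```text
t: 31.9
tool_pos: [0.5609, -0.2496, 0.0513]
orientation: [-2.399, -2.027, -0.001]
force: [-5.1, 7.8, 13.9]
opening: 0.0005
gripper_force: 7.1
```

apply_moves(
  delta_pos=[
    [0,0,0.05],
    [0,0,0.05],
    [0,0,0],
  ],
  twist=[0,0,0],
)

```text
t: 32.28
tool_pos: [0.5609, -0.2496, 0.0512]
orientation: [-2.399, -2.027, -0.001]
force: [-9.6, 8.6, 21.4]
opening: 0.0002
gripper_force: 11.0
```

apply_moves(
  delta_pos=[
    [0,0,-1.5],
    [0,0,-3],
    [0,0,-4],
    [-4,0,-3],
    [-5,0,-2],
    [-5,0,-1],
    [-5,0,0],
    [0,0,0],
  ],
  twist=[0,0,0,0,0,0,0,0],
)

```text
t: 33.28
tool_pos: [0.5274, -0.4412, 0.1939]
orientation: [2.404, 2.022, -0.002]
force: [-0.5, 0.7, -0.7]
opening: 0.0009
gripper_force: 0.0
```

```bash
python3 - <<'E'
from h import *
c=cam("wrist");t=cam("top");s=cam("scene")
A=np.zeros((600,800,3),np.uint8)
A[:300,:400]=cv2.resize(c["frame"],(400,300))
A[:300,400:]=cv2.resize(t["frame"][185:260,435:535],(400,300),interpolation=cv2.INTER_CUBIC)
A[300:,:400]=cv2.resize(s["frame"][185:260,110:210],(400,300),interpolation=cv2.INTER_CUBIC)
A[300:,400:]=cv2.resize(s["frame"],(400,300))
cv2.imwrite("pics/p2.png",A[:,:,::-1])
E
```

```text
(no output)
```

View pics/p2.png

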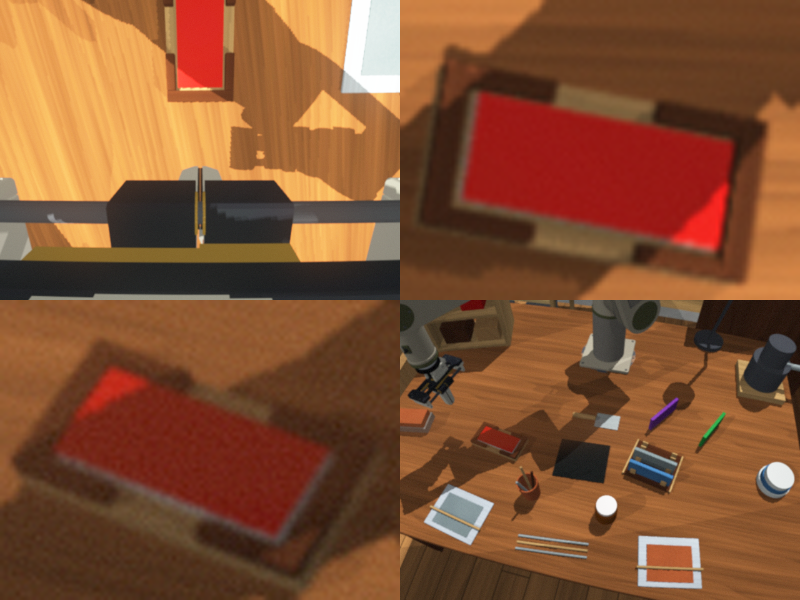

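The tile lies flush with the rim, red up, with its scene inset centre at (190,450). The other things are where they were, and the gripper is clear.

```bash
python3 -c "
from plant import robot
print(robot.close_job())"
```

```text
the job is handed in; nothing more can be done
None
```

I laid the red tile flat on the mat and let go, regripped it by its long edges, set it red face up on the lifters and released it. I then pressed it level and flush in the holder and handed the job in at about 33 s; no verdict came back.

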